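# Seat the encoder on the governor feedback unit by finding the drive slot

### The arm

A 6-joint arm with a two-finger parallel gripper is mounted at the origin on the work surface. World frame = base frame: x ahead of the robot, y to its left, z up, the work surface at z = 0. Lengths are in m, angles in rad, forces in N, time in s.
With the tool pointing down it reaches from about 0.225 to 0.875 m from the base axis. Payload 3.4 kg.
Tool frame: the origin (TCP) lies between the finger pads; the fingertips stand 19 mm ahead of it and the grasp point (between the pads) is the TCP; z points along the fingers, y is the line along which they close (so a half turn about z gives the same grasp; the last joint's range is limited). The gripper opens to 85 mm and grips with 20 to 120 N. Pads are 22 mm wide; open, the fingers measure 114 mm over their backs; the gripper's body (76 mm by 85 mm) begins 54 mm behind the grasp point. The pads swing forward as they close: fully open they stand 13 mm farther back than shut.
Start: joints at [1.068, 0.276, 1.505, -0, 1.361, -0.121], TCP at [0.214, 0.534, 0.25] pointing down, gripper open.
Joint ranges: [-2.89, 2.89], [-0.75, 2.08], [0.22, 2.7], [-1.18, 4.32], [0.11, 2.71], [-2.7, 2.7]. Speed limits (rad/s): [2.57, 2.57, 3.14, 3.14, 3.14, 3.14].

### API

Orientations are given as a unit quaternion [w, x, y, z].
In Python, from rig import get_state, imaging, ticket gives the robot as it stands. The module is installed in compiled form; this text tells all that it offers.
- The arm moves only by the shell command python3 -m inch 'ROWS' [FORCE]. ROWS is JSON, a list of rows, each an object with "claw": the opening, from -1 (shut) to 1 (fully open); "travel": the shift along the world's x, y, z in units of 200 mm (1.0 is 200 mm), a list of three; "turn": the turn about the world's z in units of 180 degrees (1.0 is 180 degrees). A call has 1 to 5 rows; each row is the pose to reach, as a shift and turn from the pose commanded when the call began, turning the shorter way round; what a row does not reach only later rows make up. A row lasts 1/10 s, in which the tool goes at most 50 mm and 8.59 degrees, less where a joint would pass 70% of its speed; a pose out of reach is approached as far as the arm can. A call with a number of a shift or a turn outside -1 to 1 is refused whole. A call with a gripper value outside its range is refused whole. The fingers move at their own pace and stop on an object; FORCE is the grip in N (left out, the last holds). Time passes only in rows, so rows that repeat a pose let the fingers close. It gives the time, the measured TCP pose, the force, the opening and the grip force at its end, in the units of the state.
- get_state(): the state, without advancing time (a new reading comes with each control period).
- imaging.get_image(name): name is "side" or "top"; returns the picture (420x560x3 uint8, red, green, blue); there is no depth.
- imaging.camera_params(name): a dict with "camera_matrix" (3x3 intrinsics, pixels), "cam_to_world" (4x4, takes a point from camera to world coordinates). Camera axes: x right, y down, z forward; pixel columns grow to the right and rows downward; lengths in m; the calibration is good to about 2 mm. A picture is of the moment at which its call begins. camera_params takes no time and is no camera call.
- ticket.sign_off(): hands the job in; it is judged then, once.
The state is a dict: "clock": time; "qpos": joint angles; "qd": joint speeds; "effort": joint torques, N m; "position": TCP position; "ee_rot": TCP orientation; "contact_force": force on the tool from outside, world axes, zero at the start; "moment": the same for the moment, N m; "width": finger opening in m; "gripper_force": force on a finger pad.
Only numpy, scipy, OpenCV 4.12 (cv2) and the standard library are available. Lean on these libraries where they do the work, as an engineer would, in place of code of your own. Each camera call takes 0.05 s, during which the arm holds its last target. There are 200 camera calls.

### The job

Lift the blue encoder out of its black storage nest and fit it on the grey feedback unit: set its tongue into the unit's bore, turn the encoder under a light push until the tongue drops into the slot of the sprung drive disc inside, then push it fully home so that its flange sits flush on the unit, and let go. Never push the sprung disc right down onto its hard stop (stay well under 20 N while searching), and leave the other spares where they are.

Things in the scene. Friction and masses are not known exactly. Their poses are not given: they have to be found in the camera images.
- encoder: Blue aluminium encoder, about 0.22 kg. Origin: centre of the flange's underside (seating face), z up. Round flange 56 mm in diameter, 6 mm thick; above it a blue block 46 (x) x 36 (y) mm up to z = 46 mm; black cap to 51 mm; grey connector stub on the +x side. At the start the flange rests on the nest, shank down in the hole, turned up to 0.5 rad either way from the nest's x axis
- encoder_grip (a point): On the encoder's axis, 30 mm above its origin: the height to hold it, fingers on the two flats of the blue block that face its +y and -y, 36 mm apart
- encoder_tongue (a point): Centre of the tongue's lower end, 22 mm below the encoder's origin. Below the flange is a round shank 32 mm in diameter, 12 mm long; under it a steel tongue 30 mm long (along the encoder's x), 8 mm thick (y), 10 mm high. The tongue fits the slot either way round (half turn)
- nest_top (a point): Centre of the mouth of the hole in the black storage nest, on its top face, with the nest's axes. The nest is a fixed block 80 x 80 x 30 mm, hole 38 mm in diameter, right through. It stands on the white shelf board, whose top is 12 mm above the work surface
- unit: Feedback unit: fixed grey block 90 x 90 x 45 mm on the shelf board, origin at the centre of its underside, with a dark terminal box (30 mm high) on its +x side and a bore in its top. A slotted brass drive disc lies inside the bore
- unit_mouth (a point): Centre of the mouth of the unit's bore, on its top face, 45 mm above the unit's origin, same axes. The bore is 33.5 mm in diameter with a 3 mm lead-in. An encoder whose tongue rests on the disc unaligned stands with its flange 9 mm above this face (3 mm with the disc pressed to its stop); with the tongue in the slot the flange comes down flush on the face
- unit_disc (a point): Point on the bore's axis 13 mm below the mouth, at the disc's top face; axes are the unit's, not the disc's. The disc has a slot through its centre, 32 mm long, 10 mm wide, with small lead-ins. The slot's direction is not measured: it lies 0.2 to 1.5 rad counterclockwise (seen from above) of the unit's x axis (never along it)
- unit_axis (a point): Point on the bore's axis at the unit's underside (same place as the unit's origin). The drive disc can turn about this axis against a friction of about 0.12 N m: a hard push drags it round, a light push of 5 to 10 N does not. Once the tongue is in the slot the disc turns with the encoder
- valve: Bystander: stainless proportional valve, block 70 x 45 x 36 mm with a 50 mm round end and a black cap (50 mm high); origin at the centre of the block's underside
- plug: Bystander: brass manifold plug, 32 mm in diameter, 34 mm high, upright; origin at the centre of its underside
- shell: Bystander: grey polymer connector shell 46 x 30 x 36 mm; origin at the centre of its underside
- bearing: Bystander: steel bearing ring 52 mm in diameter, 15 mm high, lying flat; origin at the centre of its underside
- driver: Bystander: screwdriver 180 mm long lying on the shelf board; its origin lies under it
- threadlock: Bystander: closed red bottle 32 mm in diameter, 70 mm high, upright; origin at the centre of its underside
- disc (a joint): How far the sprung drive disc is pushed down in the bore, in m: 0 = up (at rest), 0.006 = at its hard stop. The spring pushes back with 5 N at first, 10 N at 2 mm, 15 N at 4 mm, 20 N at the stop; the disc springs back up by itself when the tongue finds the slot

How it is judged:
On the way, in this order (a step that is already met when the one before it is completed fails the run):
1. the encoder is lifted clear of the nest (z of encoder in the frame of nest_top above 0.03 m), for 0.1 s.
2. the encoder's tongue is in the unit's bore (horizontal distance between encoder and unit_mouth below 0.005 m and z of encoder in the frame of unit_mouth below 0.016 m).
At the end, for the whole second after the job is handed in: The encoder sits flush on the feedback unit: flange within 1.5 mm of the unit's top face, centred within 3 mm, upright within 0.05 rad, at rest and let go; the other spares are where they were within 20 mm (horizontal distance between encoder and unit_mouth below 0.003 m and z of encoder in the frame of unit_mouth between -0.002 and 0.0015 m and angle between encoder's own z axis and vertical below 0.05 rad and linear speed of encoder below 0.02 m/s); the robot touches nothing.
It fails at once if the sprung drive disc is pushed down onto its hard stop (more than 5.6 mm, about 19 N) (value of joint disc above 0.0056 m).
It fails at once if another spare is shifted by more than 20 mm (distance of any of valve, plug, shell, bearing, driver, threadlock from where it was at the start of the episode above 0.02 m).
It also fails if it takes over 67 s, if anything falls off the work surface, if the arm or the gripper's body presses on something with over 40 N, if the wrist force passes 120 N, or if a joint passes its speed limit or range.

## Working session

There is one attempt and no reset: what is moved stays moved. The work goes in short steps, Python scripts to look and compute and a shell command to move; the robot and the scene stay as the last step left them, time stands still between calls to the robot, and variables do not carry over. Pictures are saved under pics/ and viewed, at most 10 in all, crops included, and the job is handed in when it is done.

```bash
mkdir -p pics; cat > h.py <<'E'
import numpy as np, cv2
from rig import get_state, imaging, ticket
def shot(n,f,crop=None,s=1):
    im=imaging.get_image(n)[:,:,::-1].copy()
    cv2.imwrite('pics/full_'+f,im)
    if crop: x0,y0,x1,y1=crop; im=im[y0:y1,x0:x1]
    cv2.imwrite('pics/'+f,cv2.resize(im,None,fx=s,fy=s,interpolation=cv2.INTER_CUBIC))
def ray(n,u,v,z):
    p=imaging.camera_params(n);K=p['camera_matrix'];T=np.array(p['cam_to_world'])
    d=T[:3,:3]@np.linalg.solve(K,[u,v,1.]);o=T[:3,3]
    return o+d*(z-o[2])/d[2]
def proj(n,P):
    p=imaging.camera_params(n);K=np.array(p['camera_matrix']);T=np.linalg.inv(p['cam_to_world'])
    q=K@(T[:3,:3]@np.array(P,float)+T[:3,3]);return q[:2]/q[2]
E
python3 - <<'E'
from h import *
shot('top','t1.png',None,1.4);shot('side','s1.png',None,1.4)
for n in('top','side'):
    p=imaging.camera_params(n);print(n,np.round(p['camera_matrix'],1).tolist(),np.round(p['cam_to_world'],3).tolist())
print(get_state())
E
```

```text
top [[543.3, 0.0, 286.3], [0.0, 543.3, 209.1], [0.0, 0.0, 1.0]] [[-0.035, -0.979, 0.199, 0.369], [-0.999, 0.034, -0.006, -0.003], [-0.001, -0.199, -0.98, 1.308], [0.0, 0.0, 0.0, 1.0]]
side [[459.5, 0.0, 280.1], [0.0, 459.5, 215.7], [0.0, 0.0, 1.0]] [[0.953, -0.216, 0.211, 0.393], [-0.302, -0.686, 0.662, -0.752], [0.002, -0.695, -0.719, 0.892], [0.0, 0.0, 0.0, 1.0]]
{'clock': 0.1, 'qpos': array([ 1.06802803e+00,  2.76544513e-01,  1.50599687e+00,  1.07683052e-05,
        1.36068453e+00, -1.20991213e-01]), 'qd': array([-0.0001257 , -0.00073863, -0.00452128,  0.00220218,  0.00163563,
        0.00018862]), 'effort': array([ 1.70225670e-03, -4.17702377e+01, -2.46405047e+01, -1.50732321e-04,
        5.87253337e-03, -5.56814098e-05]), 'position': array([0.21401736, 0.53322637, 0.24952275]), 'ee_rot': array([-2.55592170e-04,  1.89732416e-01,  9.81835497e-01, -7.75618516e-04]), 'contact_force': array([ 0.37176441, -0.5202813 ,  1.05187528]), 'moment': array([0.02732175, 0.05151686, 0.03062663]), 'gripper_force': 0.0, 'width': 0.08532507107007437}
```

View pics/t1.png

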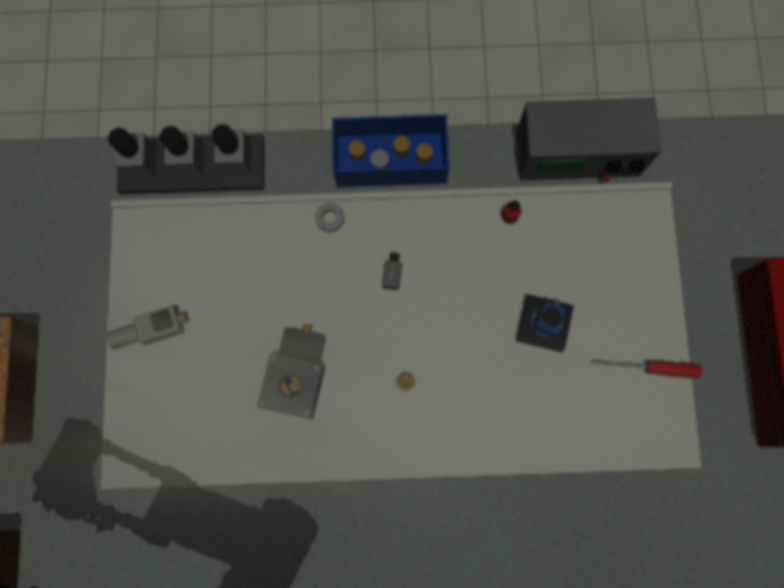

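View pics/s1.png

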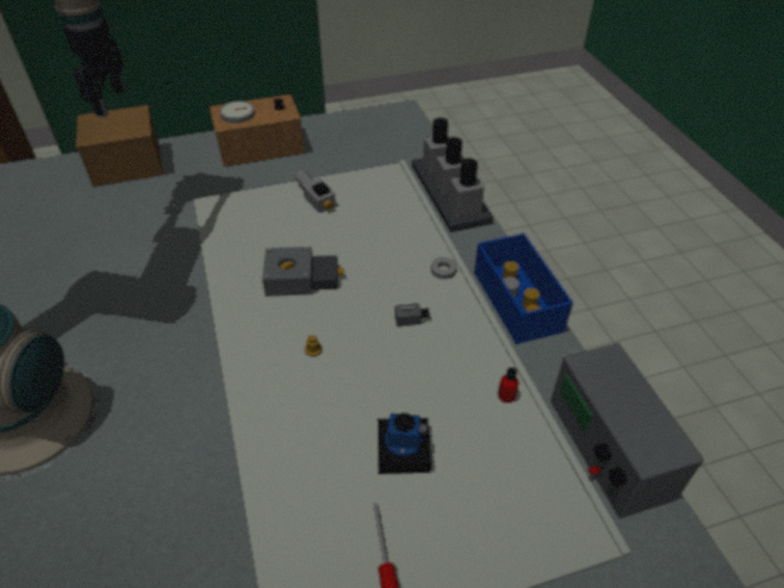

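The top view shows the unit's bore at about (290,386)/1.4, the nest at (545,323)/1.4 and the encoder in it. In the side view the encoder is at about (405,430)/1.4 and the unit at (288,265)/1.4. Next I'll enlarge these.

```bash
python3 - <<'E'
from h import *
t=cv2.imread('pics/full_t1.png');s=cv2.imread('pics/full_s1.png')
def c(im,x,y): return cv2.resize(im[y:y+60,x:x+80],None,fx=5,fy=5,interpolation=cv2.INTER_CUBIC)
m=np.vstack([np.hstack([c(t,350,200),c(t,170,240)]),np.hstack([c(s,250,285),c(s,175,165)])])
m=np.clip(m*1.8,0,255).astype('uint8')
cv2.imwrite('pics/m1.png',m)
E
```

```text
(no output)
```

View pics/m1.png

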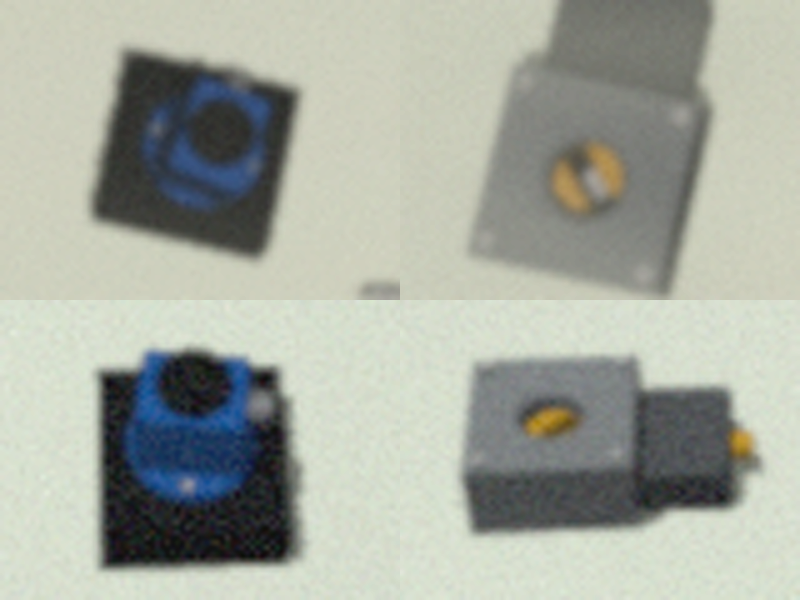

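The tiles show the slot running from upper-left (570,155) to lower-right (605,205) in the top view. The unit corners are (515,65), (708,105), (668,295), (470,255), and the bore is at (588,177). The nest corners are (125,50), (298,92), (263,258), (93,215), and the encoder cap is at (220,132) top and (193,383) side, with the connector facing away from the base.

```bash
python3 - <<'E'
from h import *
def tp(tile,X,Y,z):
    n,ox,oy,tx,ty={'tn':('top',350,200,0,0),'tu':('top',170,240,400,0),'sn':('side',250,285,0,300),'su':('side',175,165,400,300)}[tile]
    return ray(n,(X-tx+.5)/5-.5+ox,(Y-ty+.5)/5-.5+oy,z)
def sq(t,pts,z):
    P=np.array([tp(t,*p,z)[:2] for p in pts]);e=np.roll(P,-1,0)-P
    print(t,'c',P.mean(0).round(4),'sides',np.linalg.norm(e,axis=1).round(4),'ang',np.degrees(np.arctan2(e[:,1],e[:,0])).round(1))
sq('tu',[(515,65),(708,105),(668,295),(470,255)],.057)
sq('su',[(473,363),(636,362),(640,467),(465,470)],.057)
sq('tn',[(125,50),(298,92),(263,258),(93,215)],.042)
print('bore',tp('tu',588,177,.055),tp('su',549,418,.055))
print('cap',tp('tn',220,132,.093),tp('sn',193,383,.093))
a=tp('tu',570,155,.044);b=tp('tu',605,205,.044);d=a-b;print('slot',np.degrees(np.arctan2(d[1],d[0])))
# block top z=.088 corners
sq('tn',[(203,78),(272,92),(253,183),(168,165)],.088)
sq('sn',[(147,353),(249,358),(252,422),(138,416)],.088)
print('flange',tp('tn',203,152,.048),tp('sn',190,440,.048))
for z in (.06,.07,.08): print('conn',tp('tn',240,78,z)[:2],tp('sn',262,405,z)[:2])
s=get_state();print(s['position'],s['ee_rot'])
E
```

```text
tu c [0.4748 0.1743] sides [0.0915 0.0881 0.0925 0.0888] ang [-103.7  167.2   76.8  -13.4]
su c [0.4779 0.1775] sides [0.0895 0.0839 0.0915 0.0851] ang [ -16.9 -101.1  164.    77.5]
tn c [ 0.5675 -0.2507] sides [0.0838 0.0815 0.0815 0.081 ] ang [-106.   163.8   73.6  -14.5]
bore [0.47608093 0.17562227 0.055     ] [0.47515251 0.17749619 0.055     ]
cap [ 0.56884544 -0.25288761  0.093     ] [ 0.5694141  -0.25371644  0.093     ]
slot 34.2203718479201
tn c [ 0.5708 -0.2558] sides [0.0319 0.0433 0.0391 0.0438] ang [-103.8  164.1   75.8  -25.4]
sn c [ 0.5713 -0.2528] sides [0.0425 0.031  0.0465 0.0308] ang [ -20.8 -107.   159.    65.7]
flange [ 0.56700144 -0.25344389  0.048     ] [ 0.56922159 -0.25236371  0.048     ]
conn [ 0.5994929  -0.27090533] [ 0.60115754 -0.25235776]
conn [ 0.59765008 -0.26876225] [ 0.59865118 -0.2583603 ]
conn [ 0.59580727 -0.26661918] [ 0.59614481 -0.26436285]
[0.21401736 0.53322637 0.24952275] [-2.55592170e-04  1.89732416e-01  9.81835497e-01 -7.75618516e-04]
```

```bash
R='x'
python3 -m inch '[{"claw":1,"travel":[0.444,-0.98,0],"turn":0},{"claw":1,"travel":[0.444,-0.98,0],"turn":0},{"claw":1,"travel":[0.444,-0.98,0],"turn":0},{"claw":1,"travel":[0.444,-0.98,0],"turn":0},{"claw":1,"travel":[0.444,-0.98,0],"turn":0}]' 30
python3 -m inch '[{"claw":1,"travel":[0.444,-0.98,0],"turn":0},{"claw":1,"travel":[0.444,-0.98,0],"turn":0},{"claw":1,"travel":[0.444,-0.98,0],"turn":0},{"claw":1,"travel":[0.444,-0.98,0],"turn":0},{"claw":1,"travel":[0.444,-0.98,0],"turn":0}]'
python3 -m inch '[{"claw":1,"travel":[0.444,-0.98,0],"turn":0},{"claw":1,"travel":[0.444,-0.98,0],"turn":0},{"claw":1,"travel":[0.444,-0.98,0],"turn":0},{"claw":1,"travel":[0.444,-0.98,0],"turn":0},{"claw":1,"travel":[0.444,-0.98,0],"turn":0}]'
python3 -m inch '[{"claw":1,"travel":[0.444,-0.98,0],"turn":0},{"claw":1,"travel":[0.444,-0.98,0],"turn":0},{"claw":1,"travel":[0.444,-0.98,0],"turn":0},{"claw":1,"travel":[0.444,-0.98,0],"turn":0},{"claw":1,"travel":[0.444,-0.98,0],"turn":0}]'
```

```text
clock: 0.6
position: [0.3037, 0.3336, 0.25]
ee_rot: [0.0, 0.191, 0.982, -0.001]
contact_force: [-0.6, 0.7, 0.2]
width: 0.0854
gripper_force: 0.0
clock: 1.1
position: [0.3932, 0.1377, 0.2502]
ee_rot: [0.001, 0.192, 0.981, -0.001]
contact_force: [0.2, 0.9, 0.1]
width: 0.0857
gripper_force: 0.0
clock: 1.6
position: [0.4825, -0.0587, 0.2499]
ee_rot: [0.001, 0.192, 0.981, -0.001]
contact_force: [-0.2, -0.1, 0.2]
width: 0.0855
gripper_force: 0.0
clock: 2.1
position: [0.5709, -0.2544, 0.2491]
ee_rot: [0.0, 0.191, 0.982, -0.001]
contact_force: [-0.5, 0.7, 0.0]
width: 0.0858
gripper_force: 0.0
```

```bash

python3 -m inch '[{"claw":1,"travel":[-0.01,0.005,-0.25],"turn":0.006},{"claw":1,"travel":[-0.01,0.005,-0.5],"turn":0.006},{"claw":1,"travel":[-0.01,0.005,-0.7],"turn":0.006},{"claw":1,"travel":[-0.01,0.005,-0.7],"turn":0.006},{"claw":1,"travel":[-0.01,0.005,-0.7],"turn":0.006}]'
python3 - <<'E'
from h import *
shot('top','t2.png');shot('side','s2.png')
t=cv2.imread('pics/full_t2.png');s=cv2.imread('pics/full_s2.png')
def c(im,x,y): return cv2.resize(im[y:y+100,x:x+80],None,fx=5,fy=5,interpolation=cv2.INTER_CUBIC)
cv2.imwrite('pics/m2.png',np.clip(np.hstack([c(t,350,170),c(s,250,255)])*1.8,0,255).astype('uint8'))
E
```

```text
clock: 2.6
position: [0.5674, -0.2485, 0.1105]
ee_rot: [-0.001, 0.18, 0.984, 0.0]
contact_force: [0.5, 0.2, 0.8]
width: 0.0851
gripper_force: 0.0
```

View pics/m2.png

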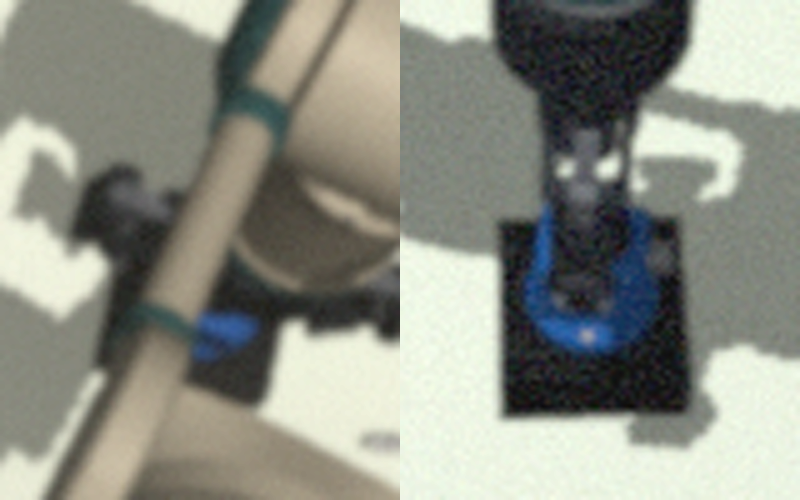

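The side view shows the finger centred on the encoder block, clear of the nest and the connector. The commanded pose is about 4 mm off in y, so I'll correct that, descend and grip.

```bash

python3 -m inch '[{"claw":1,"travel":[0.009,-0.021,0],"turn":0},{"claw":1,"travel":[0.009,-0.021,-0.1],"turn":0},{"claw":1,"travel":[0.009,-0.021,-0.19],"turn":0},{"claw":1,"travel":[0.009,-0.021,-0.19],"turn":0},{"claw":1,"travel":[0.009,-0.021,-0.19],"turn":0}]' 60
python3 -m inch '[{"claw":-1,"travel":[0,0,0],"turn":0},{"claw":-1,"travel":[0,0,0],"turn":0},{"claw":-1,"travel":[0,0,0],"turn":0},{"claw":-1,"travel":[0,0,0],"turn":0},{"claw":-1,"travel":[0,0,0],"turn":0}]' 60
python3 -m inch '[{"claw":-1,"travel":[0,0,0],"turn":0},{"claw":-1,"travel":[0,0,0],"turn":0}]' 60
```

```text
clock: 3.2
position: [0.57, -0.2541, 0.0737]
ee_rot: [0.001, 0.181, 0.984, -0.0]
contact_force: [0.5, 0.6, 0.2]
width: 0.0856
gripper_force: 0.0
clock: 3.7
position: [0.5699, -0.2538, 0.0733]
ee_rot: [0.001, 0.181, 0.984, -0.0]
contact_force: [0.5, 1.1, 5.3]
width: 0.0353
gripper_force: 60.4
clock: 3.9
position: [0.5699, -0.2538, 0.0733]
ee_rot: [0.001, 0.181, 0.984, -0.0]
contact_force: [0.2, 0.0, 5.1]
width: 0.0356
gripper_force: 60.4
```

```bash

python3 -m inch '[{"claw":-1,"travel":[0,0,0.12],"turn":0},{"claw":-1,"travel":[0,0,0.3],"turn":0},{"claw":-1,"travel":[0,0,0.5],"turn":0},{"claw":-1,"travel":[0,0,0.5],"turn":0},{"claw":-1,"travel":[0,0,0.5],"turn":0}]'
python3 -m inch '[{"claw":-1,"travel":[-0.157,0.717,0],"turn":0.1},{"claw":-1,"travel":[-0.157,0.717,0],"turn":0.1},{"claw":-1,"travel":[-0.157,0.717,0],"turn":0.1},{"claw":-1,"travel":[-0.157,0.717,0],"turn":0.1},{"claw":-1,"travel":[-0.157,0.717,0],"turn":0.1}]'
python3 -m inch '[{"claw":-1,"travel":[-0.157,0.717,0],"turn":0.1},{"claw":-1,"travel":[-0.157,0.717,0],"turn":0.1},{"claw":-1,"travel":[-0.157,0.717,0],"turn":0.1},{"claw":-1,"travel":[-0.157,0.717,0],"turn":0.1},{"claw":-1,"travel":[-0.157,0.717,0],"turn":0.1}]'
python3 -m inch '[{"claw":-1,"travel":[-0.157,0.717,-0.15],"turn":0.033},{"claw":-1,"travel":[-0.157,0.717,-0.15],"turn":0.033},{"claw":-1,"travel":[-0.157,0.717,-0.15],"turn":0.033},{"claw":-1,"travel":[-0.157,0.717,-0.15],"turn":0.033},{"claw":-1,"travel":[-0.157,0.717,-0.15],"turn":0.033}]'
python3 - <<'E'
from h import *
s=get_state();print(s['position'],s['ee_rot'],s['qpos'])
shot('top','t3.png');shot('side','s3.png')
t=cv2.imread('pics/full_t3.png');s=cv2.imread('pics/full_s3.png')
def c(im,x,y): return cv2.resize(im[y:y+100,x:x+80],None,fx=5,fy=5,interpolation=cv2.INTER_CUBIC)
cv2.imwrite('pics/m3.png',np.clip(np.hstack([c(t,170,220),c(s,175,120)])*1.8,0,255).astype('uint8'))
E
```

```text
clock: 4.4
position: [0.5691, -0.2535, 0.1724]
ee_rot: [0.0, 0.18, 0.984, -0.0]
contact_force: [0.2, 0.9, -2.2]
width: 0.0354
gripper_force: 59.9
clock: 4.9
position: [0.5364, -0.1089, 0.1704]
ee_rot: [-0.002, 0.023, 1.0, 0.0]
contact_force: [1.1, -0.4, -2.6]
width: 0.0354
gripper_force: 60.4
clock: 5.4
position: [0.5066, 0.0329, 0.1715]
ee_rot: [-0.001, -0.133, 0.991, -0.0]
contact_force: [-0.2, -0.9, -2.5]
width: 0.0353
gripper_force: 61.1
clock: 5.9
position: [0.4758, 0.1759, 0.1416]
ee_rot: [-0.0, -0.184, 0.983, -0.001]
contact_force: [-0.2, -0.6, -2.5]
width: 0.0357
gripper_force: 61.3
[0.47581613 0.17585825 0.141561  ] [-4.06554921e-04 -1.83830918e-01  9.82957590e-01 -6.36397251e-04] [ 2.17638012e-01  2.64014310e-01  1.81481680e+00 -1.42484554e-03
  1.06361633e+00 -1.72223058e+00]
```

View pics/m3.png

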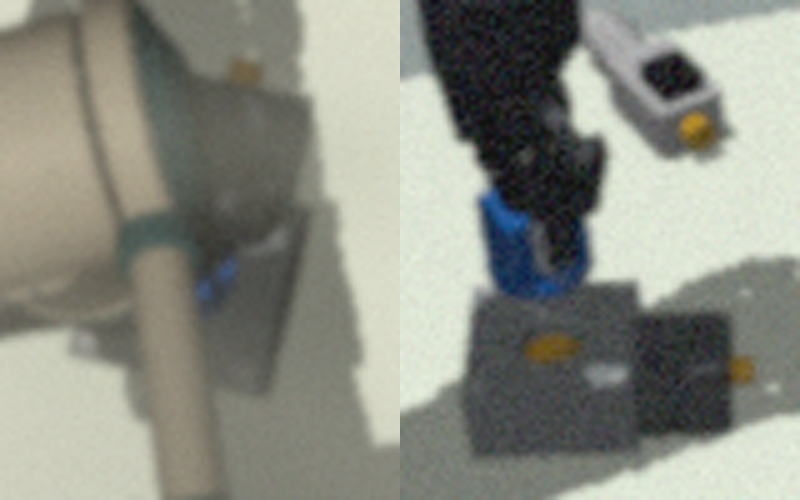

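The side view shows the flange spanning about x=490..590, with its lower edge at (540,298), held above the bore. I'll compare that with the projected circle.

```bash
python3 - <<'E'
from h import *
P=get_state()['position'];a=np.linspace(0,6.28,60)
for z in(.1103,.1163):
    c=np.array([proj('side',[P[0]+.028*np.cos(t),P[1]+.028*np.sin(t),z]) for t in a])
    X=(c[:,0]-175+.5)*5-.5+400;Y=(c[:,1]-120+.5)*5-.5
    print(z,X.min(),X.max(),X.mean(),Y.min(),Y.max())
s=get_state();q=s['ee_rot'];print('closing',2*np.degrees(np.arctan2(q[2],q[1]))-90)
im=cv2.imread('pics/full_s3.png').astype(int)
b=(im[:,:,0]>im[:,:,2]+18)&(im[:,:,0]>im[:,:,1]+8)
for r in range(160,182):
    w=np.where(b[r,180:310])[0]+180
    if len(w): print(r,(r-119.5)*5-.5,w.min(),w.max(),(w.min()-174.5)*5+399.5,(w.max()-174.5)*5+399.5)
E
```

```text
0.1103 485.52040742711495 594.086999272095 540.7141858137471 232.56346190511334 303.12794173649047
0.1163 483.9376187678685 592.9037462131404 539.3351999283901 223.7551487727907 294.2871251047414
closing 111.03110824088364
160 202.0 191 195 482.0 502.0
161 207.0 191 196 482.0 507.0
162 212.0 192 200 487.0 527.0
163 217.0 192 200 487.0 527.0
164 222.0 192 210 487.0 577.0
165 227.0 192 210 487.0 577.0
166 232.0 193 211 492.0 582.0
167 237.0 193 211 492.0 582.0
168 242.0 193 211 492.0 582.0
169 247.0 193 211 492.0 582.0
170 252.0 194 211 497.0 582.0
171 257.0 193 211 492.0 582.0
172 262.0 193 211 492.0 582.0
173 267.0 193 211 492.0 582.0
174 272.0 194 211 497.0 582.0
175 277.0 194 210 497.0 577.0
176 282.0 195 210 502.0 577.0
177 287.0 195 208 502.0 567.0
178 292.0 196 207 507.0 562.0
179 297.0 199 204 522.0 547.0
```

```bash

python3 -m inch '[{"claw":-1,"travel":[0,0,-0.1],"turn":0},{"claw":-1,"travel":[0,0,-0.13],"turn":0},{"claw":-1,"travel":[0,0,-0.15],"turn":0},{"claw":-1,"travel":[0,0,-0.15],"turn":0}]'
python3 -m inch '[{"claw":-1,"travel":[0,0,-0.01],"turn":0},{"claw":-1,"travel":[0,0,-0.02],"turn":0},{"claw":-1,"travel":[0,0,-0.02],"turn":0}]'
```

```text
clock: 6.4
position: [0.4753, 0.1756, 0.1121]
ee_rot: [-0.0, -0.183, 0.983, -0.0]
contact_force: [-1.1, 0.4, -2.4]
width: 0.0356
gripper_force: 61.3
clock: 6.7
position: [0.4751, 0.1766, 0.1084]
ee_rot: [0.0, -0.183, 0.983, 0.0]
contact_force: [0.7, 0.0, -3.4]
width: 0.0356
gripper_force: 61.4
```

```bash

for i in 1; do python3 -m inch '[{"claw":-1,"travel":[0,0,-0.01],"turn":0},{"claw":-1,"travel":[0,0,-0.02],"turn":0},{"claw":-1,"travel":[0,0,-0.02],"turn":0}]'
python3 -m inch '[{"claw":-1,"travel":[0,0,-0.01],"turn":0},{"claw":-1,"travel":[0,0,-0.015],"turn":0},{"claw":-1,"travel":[0,0,-0.015],"turn":0}]'; done
```

```text
clock: 7.0
position: [0.475, 0.1767, 0.1041]
ee_rot: [-0.0, -0.184, 0.983, 0.0]
contact_force: [0.4, 0.0, -1.9]
width: 0.035
gripper_force: 61.4
clock: 7.3
position: [0.475, 0.1767, 0.1012]
ee_rot: [-0.0, -0.183, 0.983, 0.0]
contact_force: [0.5, 0.5, -2.9]
width: 0.0355
gripper_force: 61.4
```

```bash

python3 -m inch '[{"claw":-1,"travel":[0,0,-0.01],"turn":0},{"claw":-1,"travel":[0,0,-0.015],"turn":0},{"claw":-1,"travel":[0,0,-0.015],"turn":0}]'
python3 -m inch '[{"claw":-1,"travel":[0,0,-0.005],"turn":0},{"claw":-1,"travel":[0,0,-0.005],"turn":0}]'
python3 -m inch '[{"claw":-1,"travel":[0,0,-0.004],"turn":0},{"claw":-1,"travel":[0,0,-0.004],"turn":0}]'
```

```text
clock: 7.6
position: [0.4754, 0.1768, 0.0983]
ee_rot: [0.0, -0.183, 0.983, 0.0]
contact_force: [1.3, 0.4, -3.6]
width: 0.0353
gripper_force: 61.3
clock: 7.8
position: [0.4754, 0.1768, 0.0974]
ee_rot: [0.0, -0.183, 0.983, 0.0]
contact_force: [1.8, 1.4, -2.3]
width: 0.0353
gripper_force: 61.4
clock: 8.0
position: [0.4755, 0.1768, 0.097]
ee_rot: [0.001, -0.183, 0.983, 0.0]
contact_force: [0.8, 1.8, 1.2]
width: 0.0354
gripper_force: 61.8
```

```bash

python3 -m inch '[{"claw":-1,"travel":[0,0,-0.005],"turn":0},{"claw":-1,"travel":[0,0,-0.005],"turn":0}]'
python3 -m inch '[{"claw":-1,"travel":[0,0,0],"turn":0.012},{"claw":-1,"travel":[0,0,0],"turn":0.024},{"claw":-1,"travel":[0,0,0],"turn":0.024}]'
python3 -m inch '[{"claw":-1,"travel":[0,0,0],"turn":0.012},{"claw":-1,"travel":[0,0,0],"turn":0.024},{"claw":-1,"travel":[0,0,0],"turn":0.024}]'
```

```text
clock: 8.2
position: [0.4755, 0.1768, 0.0961]
ee_rot: [0.001, -0.183, 0.983, 0.0]
contact_force: [0.2, 0.8, 5.1]
width: 0.0356
gripper_force: 62.0
clock: 8.5
position: [0.4755, 0.1768, 0.0959]
ee_rot: [0.001, -0.22, 0.975, 0.0]
contact_force: [-0.4, 2.3, 4.7]
width: 0.0353
gripper_force: 62.2
clock: 8.8
position: [0.4753, 0.177, 0.0952]
ee_rot: [0.0, -0.256, 0.967, 0.0]
contact_force: [1.9, 2.6, 0.4]
width: 0.0355
gripper_force: 61.5
```

```bash

python3 -m inch '[{"claw":-1,"travel":[0,0,0],"turn":0.012},{"claw":-1,"travel":[0,0,0],"turn":0.018},{"claw":-1,"travel":[0,0,0],"turn":0.018}]'
python3 -m inch '[{"claw":-1,"travel":[0,0,-0.005],"turn":0},{"claw":-1,"travel":[0,0,-0.005],"turn":0}]'
```

```text
clock: 9.1
position: [0.4751, 0.177, 0.0951]
ee_rot: [0.0, -0.284, 0.959, 0.0]
contact_force: [1.9, 4.6, -4.0]
width: 0.0351
gripper_force: 61.4
clock: 9.3
position: [0.4754, 0.1767, 0.0945]
ee_rot: [0.0, -0.284, 0.959, 0.0]
contact_force: [2.1, 3.4, -2.0]
width: 0.0354
gripper_force: 61.6
```

The tongue has found the slot: the push force is gone at a yaw of about 33°. Next I'll push it home in small steps.

```bash

python3 -m inch '[{"claw":-1,"travel":[0,0,-0.005],"turn":0},{"claw":-1,"travel":[0,0,-0.008],"turn":0},{"claw":-1,"travel":[0,0,-0.008],"turn":0}]'
python3 -m inch '[{"claw":-1,"travel":[0,0,-0.005],"turn":0},{"claw":-1,"travel":[0,0,-0.005],"turn":0}]'
```

```text
clock: 9.6
position: [0.4755, 0.1767, 0.0932]
ee_rot: [0.001, -0.284, 0.959, 0.0]
contact_force: [2.4, 4.5, 0.5]
width: 0.0355
gripper_force: 61.7
clock: 9.8
position: [0.4754, 0.1767, 0.0921]
ee_rot: [0.0, -0.284, 0.959, 0.0]
contact_force: [2.1, 4.3, 0.5]
width: 0.0353
gripper_force: 61.7
```

```bash

python3 -m inch '[{"claw":-1,"travel":[0.002,0.004,0],"turn":0},{"claw":-1,"travel":[0.002,0.004,-0.005],"turn":0},{"claw":-1,"travel":[0.002,0.004,-0.005],"turn":0}]'
python3 -m inch '[{"claw":-1,"travel":[0,0,-0.005],"turn":0},{"claw":-1,"travel":[0,0,-0.005],"turn":0}]'
python3 -m inch '[{"claw":-1,"travel":[0,0,-0.005],"turn":0},{"claw":-1,"travel":[0,0,-0.005],"turn":0}]'
```

```text
clock: 10.1
position: [0.4754, 0.177, 0.0907]
ee_rot: [-0.0, -0.284, 0.959, -0.0]
contact_force: [3.4, 0.8, -0.8]
width: 0.0352
gripper_force: 61.5
clock: 10.3
position: [0.4753, 0.1771, 0.0896]
ee_rot: [-0.0, -0.284, 0.959, -0.0]
contact_force: [3.2, 1.0, -2.0]
width: 0.0356
gripper_force: 61.5
clock: 10.5
position: [0.4753, 0.1773, 0.0887]
ee_rot: [-0.0, -0.284, 0.959, -0.0]
contact_force: [2.4, 0.7, -1.6]
width: 0.0352
gripper_force: 61.5
```

```bash

python3 -m inch '[{"claw":-1,"travel":[0.002,0,-0.004],"turn":0},{"claw":-1,"travel":[0.002,0,-0.004],"turn":0}]'
python3 -m inch '[{"claw":-1,"travel":[0,0,-0.004],"turn":0},{"claw":-1,"travel":[0,0,-0.004],"turn":0}]'
```

```text
clock: 10.7
position: [0.4753, 0.1773, 0.0883]
ee_rot: [-0.001, -0.284, 0.959, 0.0]
contact_force: [1.4, 0.3, 2.9]
width: 0.0352
gripper_force: 62.0
clock: 10.9
position: [0.4753, 0.1773, 0.0883]
ee_rot: [-0.0, -0.284, 0.959, 0.0]
contact_force: [-1.3, -0.6, 8.9]
width: 0.0351
gripper_force: 62.8
```

```bash

python3 -m inch '[{"claw":-1,"travel":[0,0,-0.004],"turn":0},{"claw":-1,"travel":[0,0,-0.004],"turn":0}]'
python3 -m inch '[{"claw":0,"travel":[0,0,0.01],"turn":0},{"claw":0.5,"travel":[0,0,0.014],"turn":0},{"claw":1,"travel":[0,0,0.014],"turn":0},{"claw":1,"travel":[0,0,0.014],"turn":0},{"claw":1,"travel":[0,0,0.014],"turn":0}]'
python3 -m inch '[{"claw":1,"travel":[0,0,0.2],"turn":0},{"claw":1,"travel":[0,0,0.45],"turn":0},{"claw":1,"travel":[0,0,0.7],"turn":0},{"claw":1,"travel":[0,0,0.7],"turn":0},{"claw":1,"travel":[0,0,0.7],"turn":0}]'
python3 -m inch '[{"claw":1,"travel":[0,0.9,0],"turn":0},{"claw":1,"travel":[0,0.9,0],"turn":0},{"claw":1,"travel":[0,0.9,0],"turn":0},{"claw":1,"travel":[0,0.9,0],"turn":0},{"claw":1,"travel":[0,0.9,0],"turn":0}]'
python3 - <<'E'
from h import *
shot('top','t4.png');shot('side','s4.png')
t=cv2.imread('pics/full_t4.png');s=cv2.imread('pics/full_s4.png')
def c(im,x,y): return cv2.resize(im[y:y+100,x:x+80],None,fx=5,fy=5,interpolation=cv2.INTER_CUBIC)
cv2.imwrite('pics/m4.png',np.clip(np.hstack([c(t,170,220),c(s,175,120)])*1.8,0,255).astype('uint8'))
for z in(.057,.063):
  c=np.array([proj('side',[.4753+.028*np.cos(a),.177+.028*np.sin(a),z]) for a in np.linspace(0,6.28,60)])
  X=(c[:,0]-174.5)*5+399.5;Y=(c[:,1]-119.5)*5-.5;print(z,X.min(),X.max(),Y.max())
E
```

```text
clock: 11.1
position: [0.4753, 0.1773, 0.0883]
ee_rot: [-0.0, -0.284, 0.959, -0.0]
contact_force: [-3.6, -0.6, 15.0]
width: 0.0357
gripper_force: 63.5
clock: 11.6
position: [0.4755, 0.1773, 0.089]
ee_rot: [-0.001, -0.284, 0.959, 0.0]
contact_force: [-0.0, -0.2, -0.3]
width: 0.0856
gripper_force: 0.0
clock: 12.1
position: [0.4763, 0.1775, 0.2303]
ee_rot: [0.001, -0.284, 0.959, -0.0]
contact_force: [-0.6, -0.3, -1.1]
width: 0.085
gripper_force: 0.0
clock: 12.6
position: [0.4745, 0.3607, 0.2261]
ee_rot: [-0.002, -0.286, 0.958, 0.0]
contact_force: [0.1, -1.2, -0.0]
width: 0.0856
gripper_force: 0.0
0.057 496.3974054209349 601.4474608942551 376.6431881627515
0.063 494.90394442686863 600.3280309133202 368.35369399867784
```

View pics/m4.png

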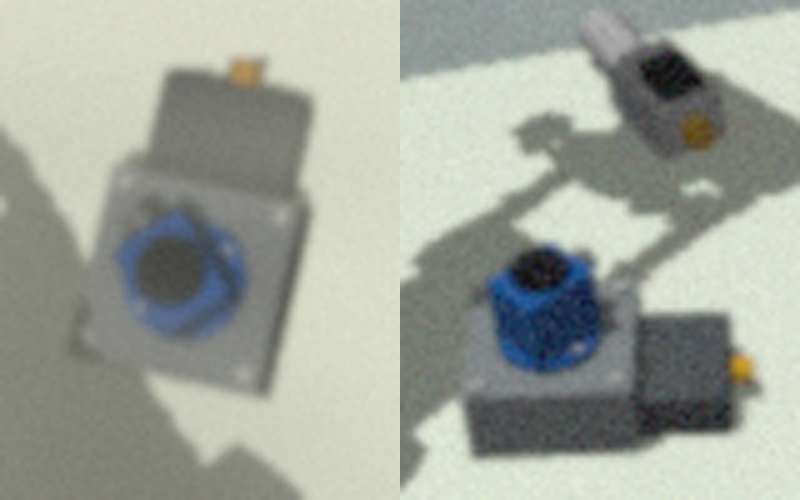

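The encoder sits upright on the unit. Its flange spans about x=496..602 with its lower edge near y=372, matching the flush prediction, and the gripper is clear. I'm handing the job in.

```bash
python3 -c "
from rig import ticket
print(ticket.sign_off())"
```

```text
the job is handed in; nothing more can be done
None
```

The encoder is on the feedback unit with its tongue in the slot, pushed home under about 15 N until it stopped; the last picture shows it flush and upright. It is let go, and the job was handed in at about 13 s, but the hand-in gave no verdict, so I can't confirm it passed.

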